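# Close up the slide cabinet and the tip box

### The job

Close up the bench against dust: with the fingertips, push every open drawer of the slide cabinet fully home, and push the pipette tip box's hinged cap over and down until it lies shut flat on the box, in whichever order you like. Only push, and gently: nothing is to be lifted or carried, the tip box stays standing about where it is, and the dropper bottles and the other things on the bench are left undisturbed.

Things in the scene. Friction and masses are not known exactly. Their poses are not given: they have to be found in the camera images.
- drawer_a (a joint): how far one of the three side-by-side drawers of the low slide cabinet stands open, in m: 0 fully home (its hard stop), up to 0.12 out. It slides straight, with about 1 N of friction, stays where it is left, and has a plain flat front without a handle. Two of the three drawers start open; which places they have in the row varies.
- front_a (a point): middle of the outer face of drawer_a's front (a flat white plate 96 mm wide, 62 mm high, 47 mm above the table at this point; it moves with the drawer). Its x axis points level into the cabinet, the direction in which the drawer shuts; z is up. The cabinet is fixed, 78 mm high and 200 mm deep; the drawers lie at 100 mm pitch.
- drawer_b (a joint): how far one of the three side-by-side drawers of the low slide cabinet stands open, in m: 0 fully home (its hard stop), up to 0.12 out. It slides straight, with about 1 N of friction, stays where it is left, and has a plain flat front without a handle. Two of the three drawers start open; which places they have in the row varies.
- front_b (a point): middle of the outer face of drawer_b's front (a flat white plate 96 mm wide, 62 mm high, 47 mm above the table at this point; it moves with the drawer). Its x axis points level into the cabinet, the direction in which the drawer shuts; z is up. The cabinet is fixed, 78 mm high and 200 mm deep; the drawers lie at 100 mm pitch.
- drawer_c (a joint): how far one of the three side-by-side drawers of the low slide cabinet stands open, in m: 0 fully home (its hard stop), up to 0.12 out. It slides straight, with about 1 N of friction, stays where it is left, and has a plain flat front without a handle. Two of the three drawers start open; which places they have in the row varies.
- front_c (a point): middle of the outer face of drawer_c's front (a flat white plate 96 mm wide, 62 mm high, 47 mm above the table at this point; it moves with the drawer). Its x axis points level into the cabinet, the direction in which the drawer shuts; z is up. The cabinet is fixed, 78 mm high and 200 mm deep; the drawers lie at 100 mm pitch.
- lid (a joint): opening angle of the tip box's cap, in rad: 0 shut flat on the box (hard stop), 1.57 upright, up to 2.0 leaning back. The hinge is stiff (about 0.03 N m): the cap stays at any angle and does not fall shut, so it must be pushed all the way down. It starts open at 1.3 to 1.95.
- lid_hinge (a point): middle of the hinge line of the tip box, on the box's rear top rim, 60 mm above the table. It moves with the box; its x axis points from the box's front to its rear (hinge) side, the y axis lies along the hinge, z is up.
- lid_edge (a point): middle of the free edge of the cap, on the cap's outer (top when shut) face. The cap is a shallow grey tray 85 mm from hinge to free edge, 125 mm along the hinge and 18 mm deep; shut, its flat outer face lies 18 mm above the hinge line, 78 mm above the table. Open, that outer face looks to the rear and the hollow side to the front. The point turns with the cap.
- tipbox: pipette tip box, white, 85 mm (its x, front to rear) by 125 mm (y), 60 mm high without cap, about 0.45 kg, standing loose on the table, hinge at its +x side. Origin: centre of its underside.
- dropper1: glass dropper bottle with red rubber bulb, 30 mm across, 76 mm high, loose, upright before the slide cabinet's shut drawer. Not to be disturbed. Origin: centre of its underside.
- dropper2: glass dropper bottle with red rubber bulb, 30 mm across, 76 mm high, loose, upright beside the tip box, on its +y side. Not to be disturbed. Origin: centre of its underside.
- dropper3: glass dropper bottle with red rubber bulb, 30 mm across, 76 mm high, loose, upright in front of the tip box, on its -x side. Not to be disturbed. Origin: centre of its underside.
- mailer: white plastic slide mailer lying on the table behind the tip box, 85 x 34 x 22 mm, loose. Not to be disturbed. Origin: centre of its underside.
- counter: blue cell counter with white keys, 110 x 160 x 35 mm, loose on the left. Not to be disturbed. Origin: centre of its underside.
- penpot: black pen pot, 72 mm across, 95 mm high (pens to 140 mm), loose, on the right beside the slide cabinet. Not to be disturbed. Origin: centre of its underside.
- stapler: black stapler, 130 x 34 x 50 mm, loose on the right. Not to be disturbed. Origin: centre of its underside.
Not all that is in view belongs to the job. What is shaped like the tipbox but red is not meant.

How it is judged:
By the outcome, as a careful person would: the job done as asked, in the order asked, and still so for the second after the job is handed in, with the robot touching nothing.
It also fails if it takes over 54 s, if anything falls off the work surface, if the arm or the gripper's body presses on something with over 40 N, if the wrist force passes 120 N, or if a joint passes its speed limit or range.

### The arm

A 6-joint arm with a two-finger parallel gripper is mounted at the origin on the work surface. World frame = base frame: x ahead of the robot, y to its left, z up, the work surface at z = 0. Lengths are in mm, angles in rad, forces in N, time in s.
With the tool pointing down it reaches from about 350 to 775 mm from the base axis. Payload 7.3 kg.
Tool frame: the origin (TCP) lies on the centre line of the jaws, within the pads' length; the fingertips stand 11 mm ahead of it and the grasp point (between the pads) lies 8 mm behind it; z points along the fingers, y is the line along which they close (so a half turn about z gives the same grasp; the last joint's range is limited). The gripper opens to 92 mm and grips with 3 to 60 N. Pads are 19 mm wide; open, the fingers measure 130 mm over their backs; the gripper's body (75 mm by 190 mm) begins 47 mm behind the grasp point.
Start: joints at [-1.382, 0.342, 1.524, -0, 1.275, -0.146], TCP at [172.527, -495.861, 237.741] pointing down, gripper open.
Joint ranges: [-2.53, 2.53], [-0.77, 2.02], [0.04, 2.7], [-1, 4.14], [0.28, 2.66], [-3.11, 3.11]. Speed limits (rad/s): [2.57, 2.57, 3.14, 3.14, 3.14, 3.14].

### API

Orientations are given as [roll, pitch, yaw] about the fixed x, y, z axes, in that order (R = Rz(yaw) Ry(pitch) Rx(roll)).
In Python, from plant import bot gives the robot as it stands.
- The arm moves only by the tool step_arm, never from a script. Its argument "deltas" is a list of rows, each a list of 5 numbers: the opening, from 0 (shut) to 1 (fully open), then the shift along the tool's x, y, z each as a share of 0.5 m, from -1 to 1, then the turn about the tool's z as a share of pi/2 rad, from -1 to 1. In form: [[claw, x, y, z, turn], ...]. A call has 1 to 8 rows; each row shifts and turns the commanded pose from where the row before left it, along the tool's axes as they then stand; what a row does not reach is not made up. A row lasts 1/10 s, in which the tool goes at most 50 mm and 8.59 degrees, less where a joint would pass 70% of its speed; a pose out of reach is approached as far as the arm can. A call with a number of a shift or a turn outside -1 to 1 is refused whole. A call with a gripper value outside its range is refused whole. The fingers move at their own pace and stop on an object; the grip force is fixed at half the most. Time passes only in rows, so rows that do not move let the fingers close. It gives the time, the measured TCP pose, the force, the opening and the grip force at its end, in the units of the state.
- bot.get_obs(): the state, without advancing time (a new reading comes with each control period).
- bot.capture(name): name is "scene" or "side" or "wrist"; returns (picture, depth): 400x640x3 uint8, red, green, blue; 400x640 float32, mm along the optical axis (not along the pixel's ray), 0 where there is no reading.
- bot.camera_params(name): a dict with "fov_y" (degrees; the focal length in pixels is half the picture's height over the tangent of half this angle, whatever the lens; pixels are square), "cx", "cy" (the principal point, pixels), "k1" (the pictures are not rectified: a ray, as slopes to the right and down, at radius r is drawn at 1 + k1 r^2 times it, then the intrinsics apply), "rvec" (rotation vector, rad) and "tvec" (3), from world to camera coordinates, as OpenCV has them. Camera axes: x right, y down, z forward; pixel columns grow to the right and rows downward; lengths in mm; the calibration is good to about 2 mm. A picture is of the moment at which its call begins: read the wrist's pose just before it. camera_params takes no time and is no camera call; for the wrist camera it gives the pose at the moment of the call.
- bot.close_job(): hands the job in; it is judged then, once.
The state is a dict: "time": time; "joint_positions": joint angles; "dq": joint speeds; "tau": joint torques, N m; "tool_pos": TCP position; "tcp_rot": TCP orientation; "contact_force": force on the tool from outside, world axes, zero at the start; "moment": the same for the moment, N m; "grip_width": finger opening in mm; "finger_force": force on a finger pad.
Only numpy, scipy, OpenCV 4.12 (cv2) and the standard library are available. Lean on these libraries where they do the work, as an engineer would, in place of code of your own. Each camera call takes 0.05 s, during which the arm holds its last target. There are 200 camera calls.

## Working session

There is one attempt and no reset: what is moved stays moved. The work goes in short steps, Python scripts to look and compute and a tool call to move; the robot and the scene stay as the last step left them, time stands still between calls to the robot, and variables do not carry over. Pictures are saved under pics/ and viewed, at most 10 in all, crops included, and the job is handed in when it is done.

Besides the shell and the picture viewer there is one more tool, called after ">>>" as name(argument=value, ...), one argument or row to a line, values as JSON. step_arm: Moves the arm, as the interface text tells. Shift numbers are shares of 0.5 m and turn numbers shares of pi/2 rad, none past 1 either way. Its arguments: {"type":"object","properties":{"deltas":{"type":"array","items":{"type":"array","items":{"type":"number","minimum":-1,"maximum":1}}}},"required":["deltas"]}

```bash
mkdir -p pics; cat > h.py <<'E'
import numpy as np,cv2
from plant import bot
def cap(name,fn=None):
    p=bot.camera_params(name); im,d=bot.capture(name)
    if fn: cv2.imwrite('pics/'+fn,im[:,:,::-1])
    f=200/np.tan(np.radians(p['fov_y'])/2)
    K=np.array([[f,0,p['cx']],[0,f,p['cy']],[0,0,1.]])
    v,u=np.mgrid[0:400,0:640].astype(float)
    xd=np.stack([(u-p['cx'])/f,(v-p['cy'])/f],-1); x=xd.copy()
    for _ in range(20): x=xd/(1+p['k1']*(x**2).sum(-1,keepdims=True))
    c=np.concatenate([x,np.ones((400,640,1))],-1)*d[...,None]
    R=cv2.Rodrigues(np.array(p['rvec'],float))[0]
    W=(c-np.array(p['tvec']).reshape(3))@R
    W[d==0]=np.nan
    return im,d,W
E
python3 - <<'E'
from h import *
for n in('scene','side'):
    im,d,W=cap(n,n+'0.png'); np.save(n+'.npy',W)
    p=bot.camera_params(n); print(n,(-cv2.Rodrigues(np.array(p['rvec'],float))[0].T@np.array(p['tvec'])))
o=bot.get_obs();print(o)
E
```

```text
scene [1101.40586571 -286.96481577 1063.23114854]
side [ 156.29245516 1124.2022619  1067.40484659]
{'time': 0.1, 'joint_positions': array([-1.38203471e+00,  3.42676798e-01,  1.52492080e+00,  6.82516019e-06,
        1.27540516e+00, -1.45983816e-01]), 'dq': array([ 0.00026252, -0.00185469, -0.00157166, -0.00113643,  0.00049291,
        0.00028832]), 'tau': array([ 1.97142275e-03, -4.32003951e+01, -2.44695747e+01,  7.19262077e-02,
        5.26241970e-02, -5.29843032e-05]), 'tool_pos': array([ 172.44235241, -495.5020382 ,  237.10236481]), 'tcp_rot': array([-3.14019849e+00, -2.11579926e-04,  3.34743293e-01]), 'contact_force': array([ 0.89374702, -0.30842076, -0.5882407 ]), 'moment': array([ 0.01939664, -0.05917795, -0.00389665]), 'finger_force': 0.0, 'grip_width': 91.5930127866802}
```

View pics/scene0.png

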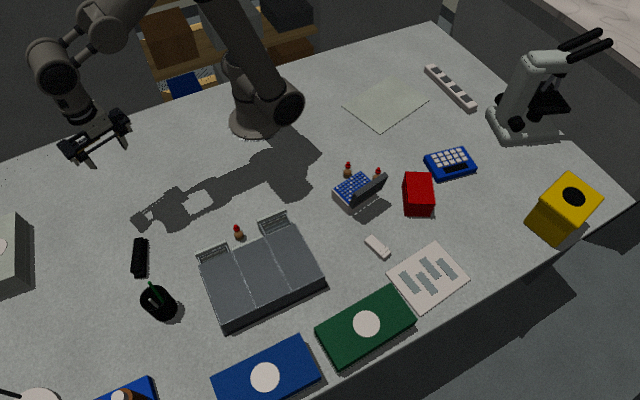

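View pics/side0.png

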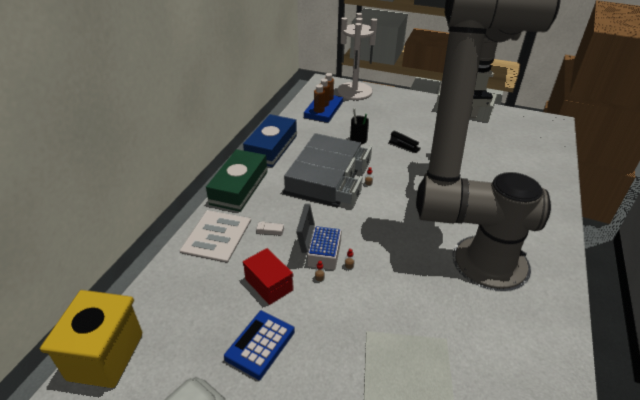

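The scene shows the cabinet with its two outer drawers open (fronts around pixels (212,255) and (272,222)), and dropper1 at (238,232) before the middle one. The tip box is at (358,190) with its cap open, and a dropper stands at (348,168) and another at (378,173). I'll build a top view from the depth.

```bash
python3 - <<'E'
from h import *
# orthographic max-height map, 1.25 px/mm, x up, y left ; x 250..750, y -400..240
s=1.25;H=int(480*s);Wd=int(640*s)
Z=np.full((H,Wd),-5.);C=np.zeros((H,Wd,3),np.uint8)
for n in('side','scene'):
    W=np.load(n+'.npy').reshape(-1,3);im=cv2.imread(f'pics/{n}0.png').reshape(-1,3)
    ok=np.isfinite(W).all(1)&(W[:,2]<200)
    W,im=W[ok],im[ok]
    o=np.argsort(W[:,2])
    for w,c in zip(W[o],im[o]):
        r=int((740-w[0])*s);q=int((240-w[1])*s)
        if 1<=r<H-1 and 1<=q<Wd-1:
            m=Z[r-1:r+2,q-1:q+2]<w[2]; Z[r-1:r+2,q-1:q+2][m]=w[2]; C[r-1:r+2,q-1:q+2][m]=c
for x in range(300,740,50):
    r=int((740-x)*s);cv2.line(C,(0,r),(Wd,r),(0,160,0),1);cv2.putText(C,str(x),(2,r),0,.4,(0,255,255),1)
for y in range(-400,240,50):
    q=int((240-y)*s);cv2.line(C,(q,0),(q,H),(0,160,0),1);cv2.putText(C,str(y),(q,10),0,.4,(0,255,255),1)
np.save('Z.npy',Z);cv2.imwrite('pics/top.png',cv2.convertScaleAbs(C,alpha=1.3))
E
```

```text
(no output)
```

View pics/top.png

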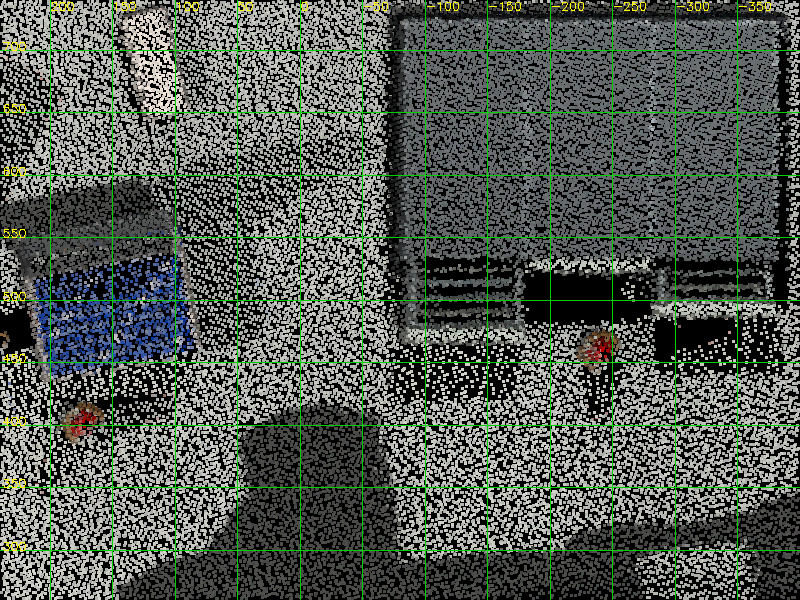

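The top view shows the fronts at about x=470 (y −83…−180), x=528 (shut, the middle one) and x=490 (y −282…−380). Dropper1 is at (462,−237). The tip box is centred near (495,150) and yawed about 8°. Next I'll measure these properly.

```bash
python3 - <<'E'
from h import *
P=[];Cc=[]
for n in('side','scene'):
    W=np.load(n+'.npy').reshape(-1,3);im=cv2.imread(f'pics/{n}0.png').reshape(-1,3).astype(int)
    ok=np.isfinite(W).all(1);P.append(W[ok]);Cc.append(im[ok])
def box(m,p,t): 
    print(t,m.sum(),cv2.minAreaRect(p[m][:,:2].astype(np.float32)),'z',np.percentile(p[m][:,2],[5,50,95]).round()) if m.sum()>5 else print(t,0)
for p,c,n in zip(P,Cc,('side','scene')):
    print(n);x,y,z=p.T
    B,G,R=c.T
    box((x>530)&(x<760)&(y<-40)&(y>-420)&(z>72)&(z<84),p,'cab')
    for a,b in((-170,-95),(-270,-195),(-370,-295)):
        m=(y>a)&(y<b)&(z>30)&(z<72)&(x>430)&(x<545)&~((R>G+30))
        # front-top edge: points near minimum x
        q=p[m]; 
        for lo,hi in((a,a+25),(b-25,b)):
            k=q[(q[:,1]>lo)&(q[:,1]<hi)]; print('front',lo,hi,np.percentile(k[:,0],[1,5,20,50,80]).round(1),np.percentile(k[:,2],[5,95]).round())
    box((B>R+40)&(B>G+20)&(z>40)&(z<75)&(x>400)&(x<600)&(y>60)&(y<250),p,'blue')
    m=(x>480)&(x<640)&(y>60)&(y<240)&(z>82)&(abs(R-B)<25)
    box(m,p,'cap')
    if m.sum()>20:
        q=p[m];c0=q.mean(0);v=np.linalg.svd(q-c0)[2];print('c',c0.round(1),'n',v[2].round(3),'max z',q[:,2].max().round(), q[q[:,2]>np.percentile(q[:,2],93)].mean(0).round(1))
    red=(R>G+60)&(R>B+60)
    box(red&(x>430)&(x<500)&(y<-180)&(y>-280)&(z>50),p,'d1')
    box(red&(x<450)&(y>120)&(y<220)&(z>50)&(z<80),p,'d3')
    box(red&(x>440)&(x<540)&(y>200)&(y<260)&(z>50)&(z<80),p,'d2')
    box(red&(x>500)&(x<700)&(y>220)&(z>30),p,'redbox')
    box((R>200)&(x>600)&(x<760)&(y>60)&(y<180)&(z>10)&(z<40),p,'mailer')
    box((R<50)&(G<50)&(x>400)&(x<800)&(y>-600)&(y<-400)&(z>60)&(z<160),p,'penpot')
E
```

```text
side
cab 2492 ((627.3800659179688, -232.48081970214844), (309.82061767578125, 193.76475524902344), 89.4676513671875) z [75. 79. 83.]
front -170 -145 [464.3 465.4 467.  501.1 524.4] [37. 68.]
front -120 -95 [464.7 466.1 467.  500.3 523.6] [36. 67.]
front -270 -245 [476.5 503.1 521.9 522.5 523.6] [35. 69.]
front -220 -195 [520.2 520.5 521.7 522.9 523.6] [42. 69.]
front -370 -345 [485.5 486.4 505.7 520.9 532.8] [39. 68.]
front -320 -295 [484.  486.1 487.3 494.9 520.5] [34. 68.]
blue 537 ((487.73284912109375, 150.62478637695312), (76.06932067871094, 119.49058532714844), 10.483414649963379) z [54. 59. 63.]
cap 372 ((547.7128295898438, 160.46482849121094), (28.25644302368164, 130.9532928466797), 10.027400016784668) z [ 86. 136. 145.]
c [548.  166.1 122.9] n [-0.975 -0.181  0.13 ] max z 148.0 [547.  169.7 146.2]
d1 13 ((455.6392517089844, -236.11575317382812), (12.782939910888672, 6.354938983917236), 70.08715057373047) z [59. 65. 74.]
d3 24 ((397.6104431152344, 178.68601989746094), (11.435638427734375, 6.9519853591918945), 2.921722173690796) z [57. 64. 76.]
d2 31 ((463.9999694824219, 253.32
[... 1108 characters left out ...]
53.8 126.3] n [ 0.986  0.166 -0.032] max z 149.0 [553.3 149.  145.8]
d1 20 ((461.2400207519531, -243.67050170898438), (13.435219764709473, 10.704960823059082), 18.153886795043945) z [60. 67. 78.]
d3 13 ((403.2010192871094, 170.28915405273438), (13.252286911010742, 9.49157428741455), 62.347686767578125) z [62. 67. 76.]
d2 16 ((471.0049743652344, 246.8667755126953), (16.655075073242188, 10.02515983581543), 47.28559494018555) z [62. 65. 76.]
redbox 857 ((597.06884765625, 323.35052490234375), (85.64409637451172, 127.97351837158203), 59.987754821777344) z [75. 79. 82.]
mailer 0
penpot 501 ((580.1776733398438, -515.548095703125), (71.82691955566406, 71.265625), 83.5510025024414) z [ 62.  84. 117.]
```

>>> step_arm(
  deltas=[
    [0,0,0,0,0.071],
    [0,0,0,0,0.071],
    [0,0,0,0,0.071],
    [0,0.07,-0.05,0,0],
    [0,0.07,-0.05,0,0],
    [0,0.07,-0.05,0,0],
    [0,0.07,-0.05,0,0],
    [0,0.07,-0.05,0,0],
  ],
)

```text
time: 0.9
tool_pos: [348.6, -369.5, 237.5]
tcp_rot: [-3.141, 0.0, -0.0]
contact_force: [0.2, -1.6, 0.3]
grip_width: 32.2
finger_force: 0.0
```

>>> step_arm(
  deltas=[
    [0,0.09,-0.037,0,0],
    [0,0.09,-0.038,0,0],
    [0,0,0,0.09,0],
    [0,0,0,0.09,0],
    [0,0,0,0.09,0],
    [0,0,0,0.09,0],
    [0,0,0,0.005,0],
    [0,0,0,0,0],
  ],
)

```text
time: 1.7
tool_pos: [437.3, -333.2, 55.1]
tcp_rot: [-3.14, 0.001, 0.0]
contact_force: [0.2, -0.9, 1.8]
grip_width: 0.7
finger_force: 0.0
```

```bash
python3 - <<'E'
from h import *
im,d,W=cap('scene','s1.png'); cv2.imwrite('pics/s1c.png',cv2.resize(im[150:350,120:420,::-1],(750,500)))
o=bot.get_obs();print(o['tool_pos'],o['contact_force'],o['grip_width'])
E
```

```text
[ 438.21355426 -334.0778075    56.68395431] [ 0.6244477  -0.07975537 -0.23748495] 0.8426144513602081
```

View pics/s1c.png

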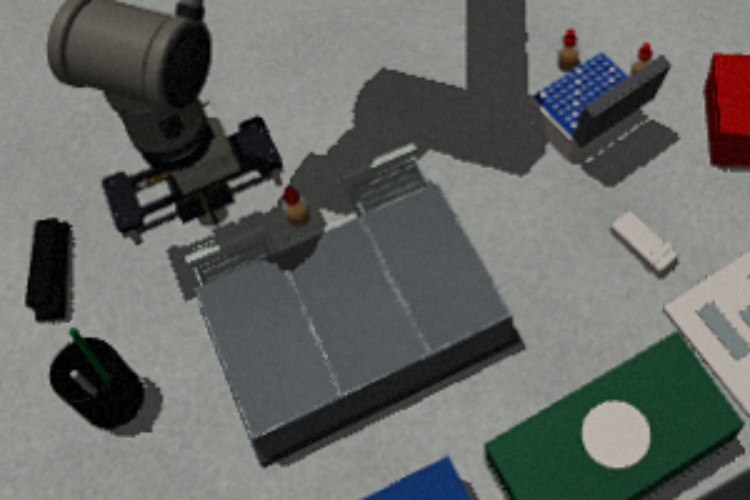

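The shut fingers stand before the right drawer (crop (200,215)), clear of dropper1 (293,205). Now a slow push.

>>> step_arm(
  deltas=[
    [0,0.04,0,0,0],
    [0,0.02,0,0,0],
    [0,0.02,0,0,0],
    [0,0.02,0,0,0],
    [0,0.02,0,0,0],
    [0,0.01,0,0,0],
    [0,0.01,0,0,0],
    [0,0,0,0,0],
  ],
)

```text
time: 2.55
tool_pos: [508.1, -333.2, 55.1]
tcp_rot: [3.142, -0.0, 0.001]
contact_force: [0.1, 1.0, -0.4]
grip_width: 0.4
finger_force: 0.0
```

>>> step_arm(
  deltas=[
    [0,0.006,0,0,0],
    [0,0.004,0,0,0],
    [0,0.004,0,0,0],
  ],
)

```text
time: 2.85
tool_pos: [513.2, -333.1, 55.0]
tcp_rot: [-3.141, 0.003, 0.0]
contact_force: [-11.3, -0.8, 6.1]
grip_width: 0.7
finger_force: 5.9
```

>>> step_arm(
  deltas=[
    [0,0.002,0,0,0],
    [0,0,0,0,0],
  ],
)

```text
time: 3.05
tool_pos: [513.2, -333.1, 55.0]
tcp_rot: [-3.14, 0.005, 0.0]
contact_force: [-10.5, -0.0, 4.7]
grip_width: 0.4
finger_force: 5.0
```

>>> step_arm(
  deltas=[
    [0,-0.06,0,0,0],
    [0,-0.09,0,-0.05,0],
    [0,-0.05,0,-0.09,0],
    [0,0,-0.09,0,0],
    [0,0,-0.09,0,0],
    [0,0,-0.09,0,0],
    [0,0,-0.09,0,0],
    [0,0,-0.042,0,0],
  ],
)

```text
time: 3.85
tool_pos: [416.9, -129.3, 123.4]
tcp_rot: [-3.141, 0.0, 0.002]
contact_force: [-0.4, -0.5, 0.6]
grip_width: 0.3
finger_force: 0.0
```

>>> step_arm(
  deltas=[
    [0,0,0,0.07,0],
    [0,0,0,0.07,0],
    [0,0.02,0,0,0],
    [0,0.02,0,0,0],
    [0,0.02,0,0,0],
    [0,0.02,0,0,0],
    [0,0.02,0,0,0],
    [0,0.02,0,0,0],
  ],
)

```text
time: 4.65
tool_pos: [478.5, -132.5, 53.8]
tcp_rot: [3.141, -0.001, 0.0]
contact_force: [-1.5, -0.3, 1.5]
grip_width: 0.2
finger_force: 0.8
```

>>> step_arm(
  deltas=[
    [0,0.02,0,0,0],
    [0,0.02,0,0,0],
    [0,0.016,0,0,0],
    [0,0.008,0,0,0],
    [0,0.004,0,0,0],
    [0,0.004,0,0,0],
    [0,0,0,0,0],
  ],
)

```text
time: 5.35
tool_pos: [513.5, -132.3, 53.1]
tcp_rot: [-3.142, -0.0, 0.0]
contact_force: [-0.1, -0.2, 0.5]
grip_width: 0.3
finger_force: 0.0
```

>>> step_arm(
  deltas=[
    [0,0.004,0,0,0],
    [0,0.004,0,0,0],
    [0,0,0,0,0],
  ],
)

```text
time: 5.65
tool_pos: [513.5, -132.2, 53.1]
tcp_rot: [-3.141, 0.008, 0.001]
contact_force: [-14.9, -2.7, 11.0]
grip_width: 0.4
finger_force: 8.0
```

>>> step_arm(
  deltas=[
    [0,-0.06,0,0,0],
    [0,-0.06,0,-0.06,0],
    [0,0,0,-0.095,0],
    [0,0,0,-0.095,0],
    [0,0,0,-0.095,0],
    [0,0,0,-0.05,0],
    [0,0.05,-0.08,0,0],
    [0,0.05,-0.08,0,0],
  ],
)

```text
time: 6.45
tool_pos: [508.3, -52.4, 252.4]
tcp_rot: [3.141, -0.004, -0.003]
contact_force: [1.7, -0.0, 0.2]
grip_width: 0.5
finger_force: 0.0
```

>>> step_arm(
  deltas=[
    [0,0.05,-0.08,0,0],
    [0,0.05,-0.08,0,0],
    [0,0.05,-0.08,0,0],
    [0,0.05,-0.08,0,0],
    [0,0.05,-0.08,0,0],
    [0,0.05,-0.05,0,0],
    [0,0,0,0,-0.056],
    [0,0,0,0,-0.056],
  ],
)

```text
time: 7.25
tool_pos: [657.7, 174.0, 249.4]
tcp_rot: [-3.142, 0.001, 0.181]
contact_force: [-0.4, 0.1, -0.5]
grip_width: 0.3
finger_force: 0.0
```

```bash
python3 - <<'E'
from h import *
o=bot.get_obs();print(o['tool_pos'],o['tcp_rot'],o['contact_force'])
im,d,W=cap('wrist'); ims,ds,Ws=cap('scene')
cv2.imwrite('pics/w2.png',np.vstack([cv2.resize(im,(480,300)),cv2.resize(ims,(480,300))])[:,:,::-1])
for n,i,w in(('wrist',im,W),('scene',ims,Ws)):
    p=w.reshape(-1,3);c=i.reshape(-1,3).astype(int);ok=np.isfinite(p).all(1);p=p[ok];c=c[ok]
    x,y,z=p.T;R,G,B=c.T
    m=(x>480)&(x<600)&(y>70)&(y<240)&(z>85)&(z<152)&(abs(R-B)<25)
    print(n,m.sum())
    if m.sum()>30:
        q=p[m];cc=q.mean(0);print(cc.round(1),np.linalg.svd(q-cc,full_matrices=False)[2][2].round(3))
        for lo in(85,105,125,140):
            k=q[(q[:,2]>lo)&(q[:,2]<lo+12)]
            s=(k[:,:2]-[530,157])@[.985,.174]
            if len(k)>5: print(lo,np.percentile(s,[5,50,95]).round(1))
    b=(B>R+40)&(B>G+20)&(z>45)&(z<70)&(x>400)&(x<600)&(y>60)&(y<240)
    if b.sum()>10: print('blue',cv2.minAreaRect(p[b][:,:2].astype(np.float32)))
E
```

```text
[657.67234204 174.02722637 249.41665451] [-3.14151382e+00  1.08394473e-03  1.81383790e-01] [-0.40430066  0.14955188 -0.47288006]
wrist 0
blue ((480.5889892578125, 145.11485290527344), (12.191322326660156, 9.336596488952637), 9.46037769317627)
scene 279
[560.4 129.2 124.1] [ 0.99   0.127 -0.055]
85 [ 9.1 23.2 25. ]
105 [19.2 27.2 28.5]
125 [21.4 30.6 32.6]
140 [17.1 23.9 32.7]
blue ((476.22943115234375, 142.59010314941406), (71.41935729980469, 131.05282592773438), 25.02503776550293)
```

View pics/w2.png

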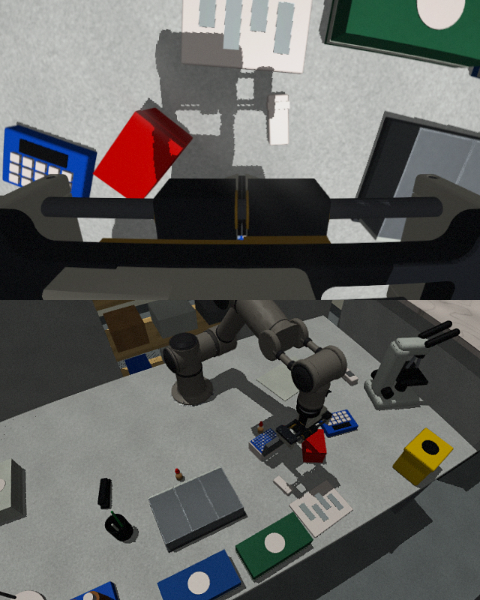

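The wrist view shows only the bench behind the cap and the red decoy box. The scene view (lower half) shows all three drawers flush at (185,500), dropper1 upright at (178,475), and the hand behind the tip box's cap. Next: descend behind the cap, then push forward.

>>> step_arm(
  deltas=[
    [0,0,0,0.08,0],
    [0,0,0,0.08,0],
    [0,0,0,0.072,0],
    [0,-0.06,0,0,0],
    [0,-0.06,0,0,0],
    [0,-0.03,0,0,0],
    [0,0,0,0,0],
  ],
)

```text
time: 8.05
tool_pos: [582.0, 159.2, 135.1]
tcp_rot: [-3.142, 0.001, 0.174]
contact_force: [0.8, -0.5, 1.0]
grip_width: 0.6
finger_force: 0.0
```

>>> step_arm(
  deltas=[
    [0,-0.016,0,0,0],
    [0,-0.016,0,0,0],
    [0,-0.016,0,0,0],
    [0,-0.016,0,0,0],
    [0,-0.016,0,0,0],
    [0,-0.016,0,0,0],
  ],
)

```text
time: 8.65
tool_pos: [535.7, 151.0, 134.7]
tcp_rot: [3.141, -0.0, 0.176]
contact_force: [1.5, -0.1, -0.1]
grip_width: 0.6
finger_force: 0.2
```

```bash
python3 - <<'E'
from h import *
a,_,_=cap('scene');b,_,_=cap('side')
cv2.imwrite('pics/l1.png',np.hstack([cv2.resize(a[110:240,280:450],(400,306)),cv2.resize(b[180:310,220:390],(400,306))])[:,:,::-1])
E
```

```text
(no output)
```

View pics/l1.png

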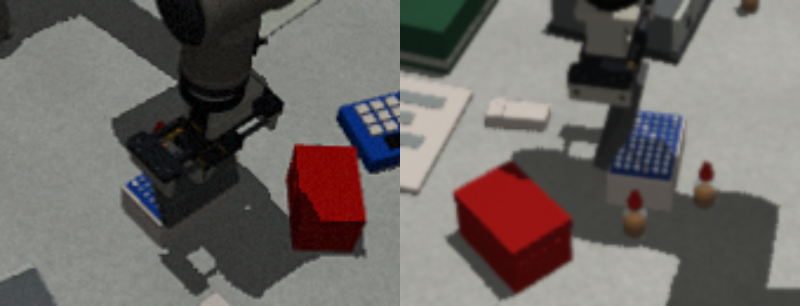

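The cap now leans forward past upright (right view, around (625,140)), and the box and droppers are in place. I'll continue along the arc.

>>> step_arm(
  deltas=[
    [0,-0.022,0,0.005,0],
    [0,-0.022,0,0.005,0],
    [0,-0.018,0,0.012,0],
    [0,-0.018,0,0.012,0],
    [0,-0.013,0,0.018,0],
    [0,-0.013,0,0.018,0],
    [0,-0.004,0,0.006,0],
    [0,0,0,0,0],
  ],
)

```text
time: 9.55
tool_pos: [481.8, 141.5, 96.1]
tcp_rot: [3.142, 0.001, 0.176]
contact_force: [0.5, 0.4, 0.2]
grip_width: 0.5
finger_force: 0.0
```

>>> step_arm(
  deltas=[
    [0,-0.01,0,0.006,0],
    [0,0,0,0.006,0],
    [0,0,0,0.004,0],
    [0,0,0,0,0],
  ],
)

```text
time: 9.95
tool_pos: [477.2, 140.7, 89.2]
tcp_rot: [3.141, 0.0, 0.176]
contact_force: [-2.6, -0.1, 6.0]
grip_width: 0.6
finger_force: 2.9
```

>>> step_arm(
  deltas=[
    [0,0,0,0.003,0],
    [0,0,0,0,0],
    [0,0,0,-0.08,0],
    [0,0,0,-0.1,0],
    [0,0,0,-0.1,0],
    [0,-0.1,0.09,0,0],
    [0,-0.1,0.09,0,0],
    [0,-0.1,0.09,0,0],
  ],
)

```text
time: 10.75
tool_pos: [384.1, 21.5, 227.5]
tcp_rot: [3.141, -0.001, 0.178]
contact_force: [-0.3, -0.7, -0.3]
grip_width: 0.6
finger_force: 0.0
```

```bash
python3 - <<'E'
from h import *
a,_,Wa=cap('scene');b,_,Wb=cap('side')
cv2.imwrite('pics/f.png',np.hstack([cv2.resize(a[110:340,170:450],(400,329)),cv2.resize(b[120:350,220:500],(400,329))])[:,:,::-1])
for n,i,w in(('scene',a,Wa),('side',b,Wb)):
    p=w.reshape(-1,3);c=i.reshape(-1,3).astype(int);ok=np.isfinite(p).all(1);p=p[ok];c=c[ok];x,y,z=p.T;R,G,B=c.T
    m=(x>420)&(x<560)&(y>70)&(y<230)&(z>66)&(z<110)&(abs(R-B)<25)
    q=p[m];A=np.c_[q[:,:2]-q[:,:2].mean(0),np.ones(len(q))]
    print(n,m.sum(),cv2.minAreaRect(q[:,:2].astype(np.float32)),'plane',np.linalg.lstsq(A,q[:,2],rcond=None)[0].round(3))
    for lo in(-370,-270,-170):
        k=p[(y>lo)&(y<lo+75)&(z>40)&(z<68)&(x>440)&(x<545)&(R<G+30)]
        if len(k)>5: print(lo,np.percentile(k[:,0],[5,50]).round(1),len(k))
    red=(R>G+60)&(R>B+60)&(z>50)&(z<80)
    for t,g in(('d1',(x>420)&(x<500)&(y<-180)&(y>-280)),('d3',(x<450)&(y>120)&(y<220)),('d2',(x>440)&(x<540)&(y>200)&(y<260))):
        k=p[red&g]; print(t,len(k),k.mean(0).round() if len(k) else '')
print(bot.get_obs()['tool_pos'])
E
```

```text
scene 939 ((488.879638671875, 147.955078125), (87.03887176513672, 128.6848602294922), 10.88265609741211) plane [-2.0000e-02  7.0000e-03  7.8039e+01]
-270 [457.9 465.1] 29
d1 21 [ 462. -243.   67.]
d3 0 
d2 17 [471. 247.  68.]
side 912 ((487.2012023925781, 150.26051330566406), (85.3472671508789, 131.38406372070312), 10.718652725219727) plane [ 1.4e-02 -1.7e-02  7.8e+01]
-370 [520.5 522. ] 26
-270 [520.8 522.4] 30
-170 [521.5 523.2] 39
d1 0 
d3 18 [400. 179.  66.]
d2 31 [465. 254.  66.]
[382.00176138  19.38175524 227.21058204]
```

View pics/f.png

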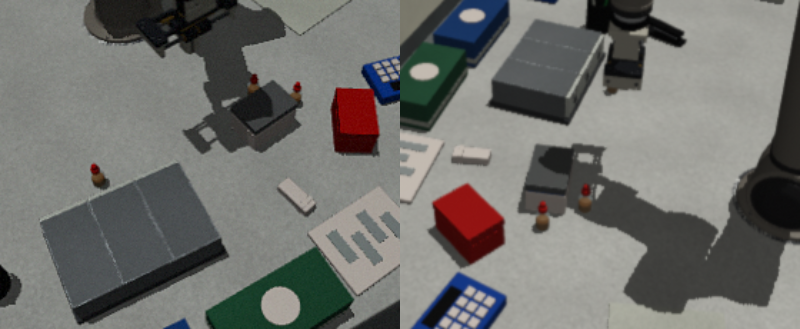

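The cap lies flat at z=78 (left view (265,110)), the three fronts are flush at x≈521, and the droppers are where they were. Handing in.

```bash
python3 -c "
from plant import bot
print(bot.close_job())"
```

```text
the job is handed in; nothing more can be done
None
```

Both open drawers are pushed fully home and the tip box's cap is shut flat; the box and the three droppers measured where they started, and I handed the job in at about 11 s of the 54 s allowed.

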